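Clamp the chopper's lid and hold its dial at the third speed

ROBOT

A 7-joint arm with a two-finger parallel gripper is mounted at the origin on a cart in front of the work surface, level with it; the furniture and walls round the work are solid. World frame = base frame: x ahead of the robot, y to its left, z up, the work surface at z = 0. Lengths are in m, angles in rad, forces in N, time in s.
With the tool pointing down it reaches from about 0.425 to 0.925 m from the base axis. Payload 6.8 kg.
Tool frame: the origin (TCP) lies on the mounting face of the last link; the fingertips stand 173 mm ahead of it and the grasp point (between the pads) lies 155 mm ahead of it; z points along the fingers, y is the line along which they close (so a half turn about z gives the same grasp; the last joint's range is limited). The gripper opens to 85 mm and grips with 20 to 120 N. Pads are 22 mm wide; open, the fingers measure 114 mm over their backs; the gripper's body (76 mm by 85 mm) begins 54 mm behind the grasp point. The pads swing forward as they close: fully open they stand 13 mm farther back than shut.
Start: joints at [0.683, 0.477, 0.022, 1.555, -0.011, 1.109, -0.083], TCP at [0.475, -0.48, 0.405] pointing down, gripper open.
Joint ranges: [-2.96, 2.96], [-0.34, 2.1], [-1.41, 1.46], [0.24, 2.44], [-1.37, 4.51], [0.17, 1.92], [-2.96, 2.96]. Speed limits (rad/s): [2.39, 2.39, 3.14, 3.14, 3.14, 3.14, 3.14].

INTERFACE

Orientations are given as a rotation vector (axis times angle).
In Python, from bench import r gives the robot as it stands.
- The arm moves only by the tool carry_out, never from a script. Its argument "moves" is a list of rows, each a list of 5 numbers: the shift along the tool's x, y, z in m, then the turn about the tool's z in rad, then the finger opening in m, from 0 to 0.0854. In form: [[dx, dy, dz, roll, claw], ...]. A call has exactly 8 rows; each row is the pose to reach, as a shift and turn from the pose commanded when the call began, along the tool's axes at that moment; what a row does not reach only later rows make up. A row lasts 1/10 s, in which the tool goes at most 50 mm and 8.59 degrees, less where a joint would pass 70% of its speed; a pose out of reach is approached as far as the arm can. A call with a gripper value outside its range is refused whole. The fingers move at their own pace and stop on an object; "force" is the grip in N (left out, the last holds). Time passes only in rows, so rows that repeat a pose let the fingers close, or fill a call up. It gives the time, the measured TCP pose, the force, the opening and the grip force at its end, in the units of the state.
- r.get_obs(): the state, without advancing time (a new reading comes with each control period).
- r.grab_frame(name): name is "scene" or "top" or "wrist"; returns the picture (384x512x3 uint8, red, green, blue); there is no depth.
- r.calibration(name): a dict with "fx", "fy", "cx", "cy" (pixels), "rvec" (rotation vector, rad) and "tvec" (3), from world to camera coordinates, as OpenCV has them. Camera axes: x right, y down, z forward; pixel columns grow to the right and rows downward; lengths in m; the calibration is good to about 2 mm. A picture is of the moment at which its call begins: read the wrist's pose just before it. calibration takes no time and is no camera call; for the wrist camera it gives the pose at the moment of the call.
- r.hand_in(): hands the job in; it is judged then, once.
The state is a dict: "clock": time; "joints": joint angles; "qvel": joint speeds; "tau": joint torques, N m; "tcp_pos": TCP position; "orientation": TCP orientation; "contact_force": force on the tool from outside, world axes, zero at the start; "moment": the same for the moment, N m; "grip_width": finger opening in m; "gripper_force": force on a finger pad.
Only numpy, scipy, OpenCV 4.12 (cv2) and the standard library are available. Lean on these libraries where they do the work, as an engineer would, in place of code of your own. Each camera call takes 0.05 s, during which the arm holds its last target. There are 200 camera calls.

TASK

Chop the nuts in the white chopper: first swing its clamp lever over the lid and down until it snaps fully shut, and let go of it; then turn the spring-return dial clockwise past the first and second marks to the third (three dots) and hold it there with the fingers. Do not turn the dial before the clamp is shut, and leave the things standing around where they are. The program finishes while holding: the fingers still keep the dial at the third mark, against its spring, when it ends.

Things in the scene. Friction and masses are not known exactly. Their poses are not given: they have to be found in the camera images.
- chopper: white nut chopper, fixed, 190 mm deep (x), 290 wide (y). Origin on the worktop under its middle; own x to its back, y to its left, z up; at yaw 0 its front faces the robot. Left: plinth 60 high with a steel bowl and clear lid 117 wide, axis at own x 0, y +60 (top 125 high). Right: motor housing, flat top 100 high, with the dial. Highest when shut: clamp post behind the bowl, 145
- clamp_hinge (a point): hinge pin of the clamp lever, in the steel post behind the bowl: own x +74, y +60, z 134 mm of the chopper. The pin runs along the chopper's own y, and the lever swings in the upright plane square to it: open it stands up behind the bowl, shut it lies level across the lid, pointing to the chopper's front
- clamp_grip (a point): middle of the red handle at the lever's free end, 148 mm from the pin along the lever and 4 mm above the lever's centre line when shut. Handle 50 mm long (25 each way along the lever), 20 wide (along the pin: pinch it across these sides), 14 thick. Shut, it lies past the bowl's rim at own x -74, y +60, z 138 mm of the chopper, with 70 mm free under it
- clamp_angle (a joint): lever angle, rad: 0 open (leaning 0.18 back from upright), 1.75 fully shut (level over the lid). Starts open, between 0 and 0.25, where friction keeps it. Its over-centre spring resists most at about 0.75 (3 to 4 N at the handle), swings it back open if let go before about 1.0, tips over at about 1.3 and from about 1.45 on snaps it shut and keeps it shut
- dial: the black dial. Its bar grip is 48 mm long (own x, white pointer line at its -x end), 15 thick (own y), 26 high. Origin on the dial's upright axis at the bar's underside, 112 mm above the worktop (bar top at 138). Under it a round skirt 54 wide, from 100 to 112. The axis is at own x -30, y -87.5 mm of the chopper
- dial_angle (a joint): dial angle, rad, clockwise seen from above: 0 off (pointer to the chopper's front), clicks at 0.42 (one red dot), 0.84 (two dots), 1.26 (three dots: third mark), end stop 1.31. Return spring 0.05 N m at 0 rising to 0.12 at the third mark, with a click ripple of 0.035; it turns back to off from anywhere once let go
- red_bowl: small red bowl, 99 mm wide, 45 mm high, right of the chopper; bystander; origin at the middle of its underside
- spoon: steel spoon lying on the worktop, 191x38x13 mm, right of the chopper; bystander; origin at the middle of its underside
- mug: speckled beige mug, 81x120x94 mm, at the back right; bystander; origin at the middle of its underside
- spice_green: spice jar with green cap and green label, 46 mm wide, 106 mm high, at the back; bystander; origin at the middle of its underside
- spice_tan: spice jar with green cap and brown label, 46 mm wide, 106 mm high, at the back; bystander; origin at the middle of its underside
- tumbler: clear drinking glass, 81 mm wide, 93 mm high, left of the chopper; bystander; origin at the middle of its underside
- clamp: the whole clamp lever: flat steel arm 18 mm wide with a red handle at its free end; its origin lies on the hinge pin (the handle is at point clamp_grip)

How it is judged:
By the outcome, as a careful person would: the job done as asked, in the order asked, and still so for the second after the job is handed in, while the arm keeps its last pose, push and grip.
It also fails if it takes over 54 s, if anything falls off the work surface, if the arm or the gripper's body presses on something with over 40 N, if the wrist force passes 120 N, or if a joint passes its speed limit or range.

## Working session

There is one attempt and no reset: what is moved stays moved. The work goes in short steps, Python scripts to look and compute and a tool call to move; the robot and the scene stay as the last step left them, time stands still between calls to the robot, and variables do not carry over. Pictures are saved under pics/ and viewed, at most 10 in all, crops included, and the job is handed in when it is done.

Besides the shell and the picture viewer there is one more tool, called after "Call:" by a JSON object that holds its "method" and its "body", one argument or row to a line. carry_out: Moves the arm, as the interface text tells. Its arguments: {"type":"object","properties":{"moves":{"type":"array","items":{"type":"array","items":{"type":"number"}}},"force":{"type":"number"}},"required":["moves"]}

```bash
mkdir -p pics; ls
python3 - <<'E'
from bench import r
import cv2,numpy as np
o=r.get_obs();print(o)
for n in("scene","top"):
    im=r.grab_frame(n);cv2.imwrite(f"pics/{n}0.png",im[:,:,::-1]);print(n,r.calibration(n))
a=cv2.imread("pics/scene0.png");b=cv2.imread("pics/top0.png")
E
```

```text
pics
{'clock': 0.0, 'joints': array([ 0.68289576,  0.47778265,  0.02233549,  1.55649094, -0.01150534,
        1.10930094, -0.0830953 ]), 'qvel': array([-6.79065621e-04,  2.81724970e-05, -1.02312529e-03,  7.46169879e-04,
       -1.06323682e-03,  5.93902432e-04,  2.89729571e-04]), 'tau': array([-8.70575950e-04, -5.96462095e+01,  1.60766378e+00, -2.81199664e+01,
        1.24745368e-02,  9.58883698e-03, -2.83116140e-05]), 'tcp_pos': array([ 0.47441895, -0.47974593,  0.40372037]), 'orientation': array([-2.90425418e+00, -1.19351575e+00,  1.29401995e-03]), 'contact_force': array([ 0.47308055, -0.04392155,  0.46191274]), 'moment': array([-0.0126063 ,  0.00648621,  0.01319609]), 'gripper_force': 0.0, 'grip_width': 0.08503767951268436}
scene {'fx': 488.0606714843502, 'fy': 488.0606714843502, 'cx': 247.82414470573903, 'cy': 197.75980372033086, 'rvec': array([ 1.31984913, -1.86092158,  1.07163262]), 'tvec': array([0.13272322, 0.44811849, 1.45069876])}
top {'fx': 435.2181973273264, 'fy': 435.2181973273264, 'cx': 261.4951529356824, 'cy': 192.2650127056769, 'rvec': array([ 2.1380482 , -2.13984059,  0.17546247]), 'tvec': array([-0.08627756,  0.61690422,  1.4145541 ])}
```

View pics/scene0.png

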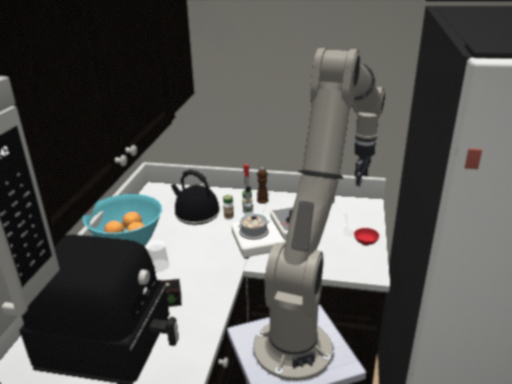

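View pics/top0.png

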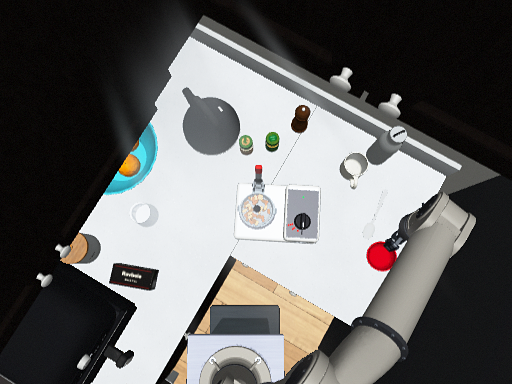

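Run:
```python
import cv2
b=cv2.imread("pics/top0.png")[150:256,220:340]
cv2.imwrite("pics/topc.png",cv2.resize(b,None,fx=5.5,fy=5.5,interpolation=cv2.INTER_CUBIC))
```

```text
(no output)
```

View pics/topc.png

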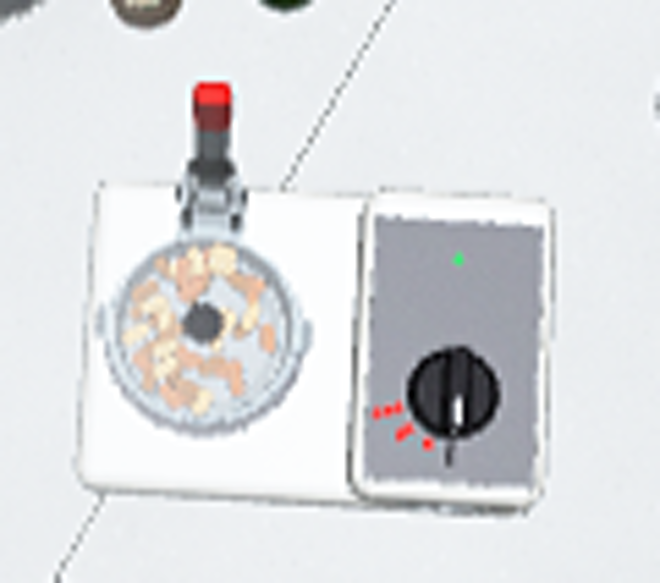

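```bash
cat > h.py <<'E'
import cv2,numpy as np
def cam(c):
    R=cv2.Rodrigues(c["rvec"])[0];return R,-R.T@c["tvec"]
def ray(c,u,v):
    R,C=cam(c);d=R.T@np.array([(u-c["cx"])/c["fx"],(v-c["cy"])/c["fy"],1]);return C,d/np.linalg.norm(d)
def onz(c,u,v,z):
    C,d=ray(c,u,v);return C+d*(z-C[2])/d[2]
def proj(c,p):
    return cv2.projectPoints(np.array([p],float),c["rvec"],c["tvec"],np.array([[c["fx"],0,c["cx"]],[0,c["fy"],c["cy"]],[0,0,1.]]),None)[0].ravel()
def cen(m):
    n,l,s,c=cv2.connectedComponentsWithStats(m.astype(np.uint8));i=1+s[1:,4].argmax();return c[i],s[i]
E
python3 - <<'E'
from h import *
from bench import r
c=r.calibration("top");b=cv2.imread("pics/top0.png").astype(int)
B,G,R=b[...,0],b[...,1],b[...,2]
m=np.zeros(B.shape,bool);m[205:240,290:315]=True
d,s=cen((b.max(2)<75)&m);print("dial",d,s)
m[:]=0;m[200:216,250:264]=True
k,s2=cen((b.max(2)<120)&m);print("knob",k,s2)
m[:]=0;m[160:183,250:268]=True
h,s3=cen((R>90)&(G<60)&m);print("red",h,s3)
D=onz(c,*d,.118);print("D",D)
for z in(.125,.135):print("K",onz(c,*k,z))
K=onz(c,*k,.13)
v=(D-K)[:2];print(np.linalg.norm(v),np.hypot(30,147.5))
yaw=np.arctan2(v[1],v[0])-np.arctan2(-147.5,-30);print("yaw",yaw)
def own(x,y,z):return np.r_[D[:2]+np.array([[np.cos(yaw),-np.sin(yaw)],[np.sin(yaw),np.cos(yaw)]])@[x+.030,y+.0875],z]
print("origin",own(0,0,0),"hinge",own(.074,.06,.134),proj(c,own(.074,.06,.134)),"grip shut",own(-.074,.06,.138))
# outline corners check
for x in(-.095,.095):
  for y in(-.145,.145):print(x,y,proj(c,own(x,y,.06 if y>0 else .1)))
for a in(0,.1,.2,.25):
  t=a-.18; # fwd lean
  p=own(.074-.148*np.sin(t)+.004*np.cos(t)*1,.06,.134+.148*np.cos(t)+.004*np.sin(t));print(a,p,proj(c,p),proj(r.calibration("scene"),p))
print("red z.28",onz(c,*h,.28))
for n,q,z in(("tumbler",(142,213),.09),("spg",(272,141),.1),("spt",(246,144),.1),("mug",(353,167),.09)):print(n,onz(c,*q,z))
E
```

```text
dial [301.84895833 220.82291667] [294 213  17  17 192]
knob [256.59375 208.15625] [254 205   6   7  32]
red [258.54054054 168.13513514] [255 165   7   8  37]
D [ 0.51389536 -0.2145391   0.118     ]
K [ 0.55360117 -0.07097263  0.125     ]
K [ 0.55235162 -0.07105641  0.135     ]
0.14875023887149905 150.5199322349037
yaw -0.06519685676585563
origin [ 0.54953231 -0.12917952  0.        ] hinge [ 0.62728413 -0.07412815  0.134     ] [257.58046136 184.77927111] grip shut [ 0.47959857 -0.06448585  0.138     ]
-0.095 -0.145 [318.31827834 242.80993672]
-0.095 0.145 [228.52332653 237.66208752]
0.095 -0.145 [320.83704015 184.29676877]
0.095 0.145 [232.83950407 180.92537995]
0 [ 0.65765123 -0.0761108   0.27889275] [257.97123332 165.3565406 ] [245.17660511 169.97060481]
0.1 [ 0.64306511 -0.07515848  0.28120699] [257.63165067 170.17918673] [246.10962021 171.01224255]
0.2 [ 0.62832132 -0.07419586  0.2820504 ] [257.28934978 175.19540992] [247.07701906 172.43417314]
0.25 [ 0.62093631 -0.0737137   0.28191732] [257.1186179  177.75551561] [247.57049887 173.28548763]
red z.28 [ 0.64928326 -0.07774352  0.28      ]
tumbler [0.54241663 0.30099328 0.09      ]
spg [ 0.7806519  -0.12161332  0.1       ]
spt [ 0.77042743 -0.03557229  0.1       ]
mug [ 0.69470709 -0.38912578  0.09      ]
```

Call:
{"method": "carry_out", "body": {
  "moves": [
    [0.03, 0, -0.04, 0.1, 0.085],
    [0.07, -0.03, -0.07, 0.25, 0.085],
    [0.11, -0.05, -0.1, 0.4, 0.085],
    [0.155, -0.075, -0.13, 0.55, 0.085],
    [0.2, -0.1, -0.155, 0.7, 0.085],
    [0.245, -0.125, -0.155, 0.845, 0.085],
    [0.29, -0.15, -0.155, 0.845, 0.085],
    [0.33, -0.17, -0.155, 0.845, 0.085]
  ]
}}

```text
clock: 0.9
tcp_pos: [0.5817, -0.1505, 0.5595]
orientation: [3.14, -0.104, 0.001]
contact_force: [0.9, -0.6, 0.2]
grip_width: 0.0851
gripper_force: 0.0
```

Run:
```python
from bench import r
import cv2,numpy as np
o=r.get_obs();print(o["tcp_pos"],o["orientation"],o["joints"])
c=r.calibration("wrist");print(c)
cv2.imwrite("pics/w1.png",r.grab_frame("wrist")[:,:,::-1])
cv2.imwrite("pics/s1.png",r.grab_frame("scene")[:,:,::-1])
np.save("w1.npy",c)
```

```text
[ 0.58166527 -0.15053558  0.55950008] [ 3.13969026e+00 -1.03526762e-01  1.03278334e-03] [ 0.1183395   0.25147507  0.03932426  1.53065584 -0.00989045  1.35898145
 -1.47821867]
{'fx': 330.75243904387133, 'fy': 330.75243904387133, 'cx': 256.7513930811894, 'cy': 193.72608486947834, 'rvec': array([-2.00116019,  2.13837042,  0.31124731]), 'tvec': array([-0.11167012,  0.48506428,  0.69627716])}
```

View pics/w1.png

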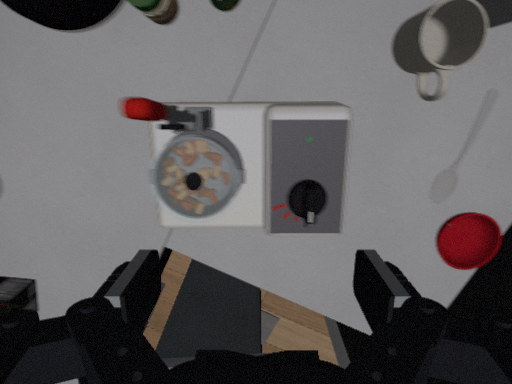

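Run:
```python
from h import *
c=np.load("w1.npy",allow_pickle=True).item();b=cv2.imread("pics/w1.png").astype(int)
B,G,R=b[...,0],b[...,1],b[...,2]
def box(x0,x1,y0,y1):
    m=np.zeros(B.shape,bool);m[y0:y1,x0:x1]=True;return m
d,s=cen((b.max(2)<60)&box(280,335,170,225));print("dial",d,s,onz(c,*d,.118))
k,s=cen((b.max(2)<60)&box(180,207,168,195));print("knob",k,s,onz(c,*k,.13))
# grey panel
g=(b.max(2)<135)&box(262,350,112,240)
n,l,st,ce=cv2.connectedComponentsWithStats(g.astype(np.uint8));i=1+st[1:,4].argmax()
q=cv2.approxPolyDP(cv2.convexHull(np.argwhere(l==i)[:,::-1].astype(np.int32)),6,True)[:,0];print(q)
P=[onz(c,*x,.1)[:2] for x in q];print(np.round(P,4))
h,s=cen((R>90)&(G<40)&box(110,175,85,130));print("red",h,s)
for n in("top","scene"):pass
from bench import r
t=r.calibration("top");C1,d1=ray(c,*h);C2,d2=ray(t,258.54,168.13)
A=np.c_[d1,-d2];x=np.linalg.lstsq(A,C2-C1,rcond=None)[0];print("tri",C1+d1*x[0],C2+d2*x[1])
print("cam",cam(c)[1])
```

```text
dial [306.80686353 198.77094972] [ 287  179   41   46 1253] [ 0.52127577 -0.21199526  0.118     ]
knob [193.01428571 181.        ] [186 173  15  17 210] [ 0.55773519 -0.06948649  0.13      ]
[[347 236]
 [264 233]
 [264 112]
 [349 120]]
[[ 0.4568 -0.2696]
 [ 0.4691 -0.1533]
 [ 0.6338 -0.1633]
 [ 0.6168 -0.2704]]
red [137.26365796 107.87885986] [125  98  26  20 421]
tri [ 0.65164122 -0.07393547  0.29717556] [ 0.64581046 -0.07780355  0.29587993]
cam [ 0.65427067 -0.15568018  0.5293893 ]
```

Call:
{"method": "carry_out", "body": {
  "moves": [
    [0.02, -0.03, 0.02, 0, 0.085],
    [0.04, -0.06, 0.04, 0, 0.085],
    [0.061, -0.079, 0.05, 0, 0.085],
    [0.061, -0.079, 0.05, 0, 0.085],
    [0.061, -0.079, 0.05, 0, 0.085],
    [0.061, -0.079, 0.05, 0, 0.085],
    [0.061, -0.079, 0.05, 0, 0.085],
    [0.061, -0.079, 0.05, 0, 0.085]
  ]
}}

```text
clock: 1.8
tcp_pos: [0.6472, -0.0786, 0.5097]
orientation: [3.14, -0.105, 0.002]
contact_force: [0.9, -0.0, -0.7]
grip_width: 0.0849
gripper_force: 0.0
```

Run:
```python
from bench import r
from h import *
o=r.get_obs();print(o["tcp_pos"],o["orientation"],o["joints"],abs(o["qvel"]).max())
c=r.calibration("wrist")
im=r.grab_frame("wrist")[:,:,::-1];cv2.imwrite("pics/w2.png",im)
np.save("w2.npy",c)
```

```text
[ 0.64721433 -0.07863401  0.50974288] [ 3.13955633e+00 -1.04901216e-01  1.57830311e-03] [ 2.21425254e-02  3.66883027e-01  4.22770064e-03  1.48155409e+00
 -1.27441880e-03  1.29215598e+00 -1.61115895e+00] 0.005481655319392343
```

View pics/w2.png

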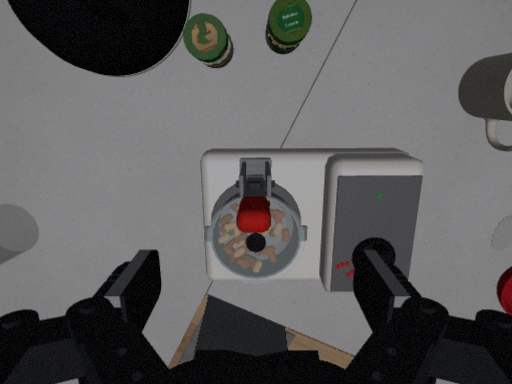

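Run:
```python
from h import *
from bench import r
c=np.load("w2.npy",allow_pickle=True).item();b=cv2.imread("pics/w2.png").astype(int)
B,G,R=b[...,0],b[...,1],b[...,2]
def box(x0,x1,y0,y1):
    m=np.zeros(B.shape,bool);m[y0:y1,x0:x1]=True;return m
k,s=cen((b.max(2)<60)&box(240,272,232,256));print("knob",k,s,onz(c,*k,.13))
d=(b.max(2)<60)&box(350,400,236,262);print("dialtop cols",cen(d))
h,s=cen((R>90)&(G<40)&box(230,280,185,240));print("red",h,s,onz(c,*h,.28))
for p in((s[0]+s[2]/2,s[1],.256),(s[0]+s[2]/2,s[1]+s[3],.305)):print(onz(c,*p))
t=r.calibration("top");C1,d1=ray(c,*h);C2,d2=ray(t,258.54,168.13)
x=np.linalg.lstsq(np.c_[d1,-d2],C2-C1,rcond=None)[0];print("tri",C1+d1*x[0],C2+d2*x[1])
# hinge pin ~ (256,166)
print("post",onz(c,256,163,.14)); print("cam",cam(c)[1])
# base left corners at z=.06
for q in((203,155),(209,278)):print(onz(c,*q,.06))
for q in((330,160),(420,160),(326,290)):print(onz(c,*q,.1))
```

```text
knob [255.34343434 242.11111111] [246 233  20  19 297] [ 0.55846261 -0.07120205  0.13      ]
dialtop cols (array([373.48961749, 250.58797814]), array([351, 237,  45,  25, 915], dtype=int32))
red [253.32214765 221.45805369] [238 212  32  20 596] [ 0.64226803 -0.07632284  0.28      ]
[ 0.64015212 -0.07641095  0.256     ]
[ 0.64553455 -0.07720091  0.305     ]
tri [ 0.64679722 -0.07676292  0.29166337] [ 0.64674019 -0.07778713  0.29164688]
post [ 0.65273529 -0.07839623  0.14      ]
cam [ 0.71980593 -0.08385694  0.47967214]
[ 0.65185029 -0.01017379  0.06      ]
[0.47471798 0.00136164 0.06      ]
[ 0.64259824 -0.16378973  0.1       ]
[ 0.63558281 -0.26811232  0.1       ]
[ 0.47017122 -0.15780438  0.1       ]
```

Call:
{"method": "carry_out", "body": {
  "force": 30,
  "moves": [
    [-0.002, -0.0015, 0.04, 0, 0.085],
    [-0.002, -0.0015, 0.074, 0, 0.085],
    [-0.002, -0.0015, 0.074, 0, 0.03],
    [-0.002, -0.0015, 0.074, 0, 0.03],
    [-0.002, -0.0015, 0.074, 0, 0.0],
    [-0.002, -0.0015, 0.074, 0, 0.0],
    [-0.002, -0.0015, 0.074, 0, 0.0],
    [-0.002, -0.0015, 0.074, 0, 0.0]
  ]
}}

```text
clock: 2.65
tcp_pos: [0.6462, -0.0765, 0.4371]
orientation: [3.139, -0.103, 0.006]
contact_force: [-0.4, -1.7, 6.4]
grip_width: 0.0197
gripper_force: 31.8
```

Call:
{"method": "carry_out", "body": {
  "moves": [
    [-0.013, 0, -0.001, 0, 0],
    [-0.028, 0, -0.001, 0, 0],
    [-0.043, 0, 0.001, 0, 0],
    [-0.057, 0, 0.004, 0, 0],
    [-0.071, 0, 0.009, 0, 0],
    [-0.085, 0, 0.015, 0, 0],
    [-0.098, 0, 0.0225, 0, 0],
    [-0.104, 0, 0.027, 0, 0]
  ]
}}

```text
clock: 3.45
tcp_pos: [0.5423, -0.0699, 0.4104]
orientation: [3.139, -0.104, 0.009]
contact_force: [-2.2, -2.2, 11.9]
grip_width: 0.0191
gripper_force: 33.3
```

Call:
{"method": "carry_out", "body": {
  "moves": [
    [-0.018, 0, 0.013, 0, 0],
    [-0.033, 0, 0.03, 0, 0],
    [-0.0455, 0, 0.0485, 0, 0],
    [-0.0545, 0, 0.069, 0, 0],
    [-0.0605, 0, 0.0905, 0, 0],
    [-0.063, 0, 0.105, 0, 0],
    [-0.0635, 0, 0.116, 0, 0],
    [-0.0635, 0, 0.118, 0, 0]
  ]
}}

```text
clock: 4.25
tcp_pos: [0.4778, -0.0658, 0.289]
orientation: [3.139, -0.104, -0.005]
contact_force: [-5.6, -4.8, 2.0]
grip_width: 0.0193
gripper_force: 33.6
```

Run:
```python
from bench import r
import cv2,numpy as np
a=r.grab_frame("wrist")[:,:,::-1];b=r.grab_frame("top")[140:260,200:360,::-1]
print(r.get_obs()["contact_force"],r.get_obs()["moment"])
cv2.imwrite("pics/c1.png",np.hstack([cv2.resize(a,(400,300)),cv2.resize(b,(400,300),interpolation=cv2.INTER_CUBIC)]))
```

```text
[-5.15912465 -4.50715781 -1.29166951] [-0.83376508  0.58327694  0.08384213]
```

View pics/c1.png

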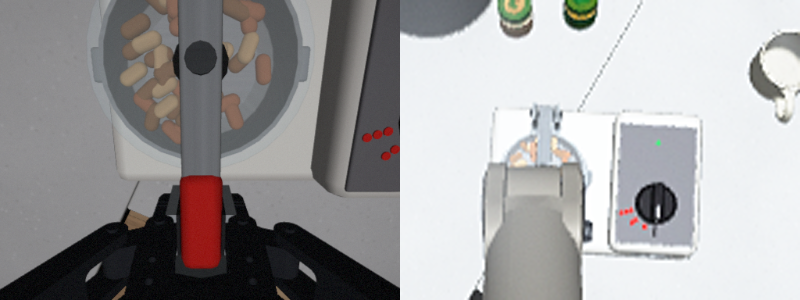

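Call:
{"method": "carry_out", "body": {
  "moves": [
    [0, 0, 0.004, 0, 0],
    [0, 0, 0.004, 0, 0],
    [0, 0, 0.004, 0, 0.085],
    [0, 0, 0.002, 0, 0.085],
    [0, 0, 0, 0, 0.085],
    [0, 0, 0, 0, 0.085],
    [0, 0, -0.03, 0, 0.085],
    [0, 0, -0.07, 0, 0.085]
  ]
}}

```text
clock: 5.15
tcp_pos: [0.478, -0.0648, 0.3595]
orientation: [-3.14, 0.102, 0.007]
contact_force: [1.3, -0.2, 0.3]
grip_width: 0.0849
gripper_force: 0.0
```

Call:
{"method": "carry_out", "body": {
  "moves": [
    [-0.002, 0.01, -0.04, 0, 0.085],
    [-0.004, 0.05, -0.07, 0, 0.085],
    [-0.006, 0.09, -0.09, 0, 0.085],
    [-0.008, 0.125, -0.09, 0, 0.085],
    [-0.008, 0.146, -0.09, 0, 0.085],
    [-0.008, 0.146, -0.09, 0, 0.085],
    [-0.008, 0.146, -0.09, 0, 0.085],
    [-0.008, 0.146, -0.09, 0, 0.085]
  ]
}}

```text
clock: 5.95
tcp_pos: [0.4615, -0.2089, 0.4499]
orientation: [-3.139, 0.099, 0.0]
contact_force: [0.4, 1.4, -0.4]
grip_width: 0.0852
gripper_force: 0.0
```

Run:
```python
from bench import r
from h import *
o=r.get_obs();print(o["tcp_pos"],o["orientation"],o["joints"],abs(o["qvel"]).max())
c=r.calibration("wrist");np.save("w3.npy",c);s=r.calibration("scene");print(cam(c)[1])
a=r.grab_frame("wrist")[:,:,::-1];b=r.grab_frame("scene")[190:260,210:310,::-1]
cv2.imwrite("pics/w3.png",a)
cv2.imwrite("pics/c2.png",np.hstack([cv2.resize(a,(400,300)),cv2.resize(b,(400,300),interpolation=cv2.INTER_CUBIC)]))
```

```text
[ 0.46148472 -0.20887397  0.44987893] [-3.13939017e+00  9.93254690e-02  9.85486897e-05] [ 0.22065928  0.1527682   0.09137922  1.90181897 -0.01634556  1.0879225
 -1.31547854] 0.005488958573260314
[ 0.53406036 -0.21377762  0.41969617]
```

View pics/c2.png

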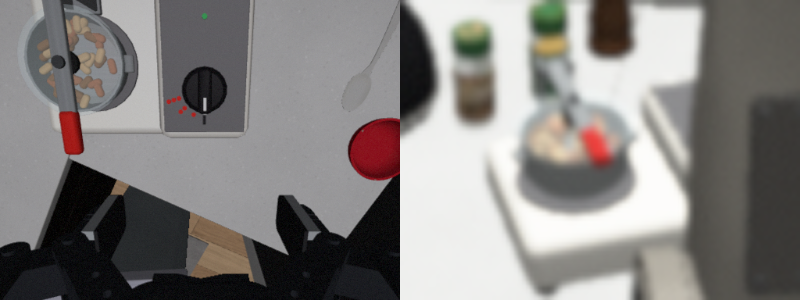

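Run:
```python
from h import *
from bench import r
c=np.load("w3.npy",allow_pickle=True).item();b=cv2.imread("pics/w3.png").astype(int)
B,G,R=b[...,0],b[...,1],b[...,2]
def box(x0,x1,y0,y1):
    m=np.zeros(B.shape,bool);m[y0:y1,x0:x1]=True;return m
m=(b.max(2)<60)&box(225,300,75,150);d,s=cen(m);print("dial",d,s,[onz(c,*d,z) for z in(.112,.12)])
w=(b.min(2)>130)&box(250,275,118,142);q,s=cen(w);print("line",q,s,onz(c,*q,.138))
h,s=cen((R>90)&(G<60)&box(60,120,130,210));print("red",h,s,onz(c,*h,.145))
i=r.grab_frame("scene").astype(int);hs,ss=cen(np.pad(((i[...,0]>90)&(i[...,1]<60))[190:260,210:310],((190,0),(210,0))))
print(hs,ss);t=r.calibration("scene");C1,d1=ray(c,*h);C2,d2=ray(t,*hs)
x=np.linalg.lstsq(np.c_[d1,-d2],C2-C1,rcond=None)[0];print("tri",C1+d1*x[0],C2+d2*x[1])
i=r.grab_frame("top").astype(int);hs,ss=cen(np.pad(((i[...,0]>90)&(i[...,1]<60))[200:260,240:275],((200,0),(240,0))));print("top",hs,ss,onz(r.calibration("top"),*hs,.145))
```

```text
dial [261.27684692 113.86138614] [ 233   85   58   61 2626] [array([ 0.51770324, -0.21641639,  0.112     ]), array([ 0.51812852, -0.21634778,  0.12      ])]
line [261.7        132.88333333] [260 125   4  17  60] [ 0.50349122 -0.2156179   0.138     ]
red [ 90.22866611 169.76884838] [  76  143   29   55 1207] [ 0.48256764 -0.0684753   0.145     ]
[259.71428571 227.        ] [259 226   3   3   7]
tri [ 0.4800416  -0.06134734  0.13152447] [ 0.47562636 -0.06841301  0.12861469]Traceback (most recent call last):
  File "<stdin>", line 13, in <module>
  File "h.py", line 11, in cen
    n,l,s,c=cv2.connectedComponentsWithStats(m.astype(np.uint8));i=1+s[1:,4].argmax();return c[i],s[i]
                                                                     ~~~~~~~~~~~~~~^^
ValueError: attempt to get argmax of an empty sequence
```

Call:
{"method": "carry_out", "body": {
  "force": 60,
  "moves": [
    [0.03, 0.002, 0.04, 0, 0.085],
    [0.057, 0.004, 0.085, 0, 0.085],
    [0.057, 0.004, 0.13, 0, 0.06],
    [0.057, 0.004, 0.159, 0, 0.05],
    [0.057, 0.004, 0.159, 0, 0.03],
    [0.057, 0.004, 0.159, 0, 0.0],
    [0.057, 0.004, 0.159, 0, 0.0],
    [0.057, 0.004, 0.159, 0, 0.0]
  ]
}}

```text
clock: 6.95
tcp_pos: [0.5186, -0.2169, 0.2931]
orientation: [-3.139, 0.1, -0.005]
contact_force: [-0.0, 5.2, 3.4]
grip_width: 0.0131
gripper_force: 59.6
```

Call:
{"method": "carry_out", "body": {
  "moves": [
    [0, 0, 0, 0.14, 0],
    [0, 0, 0, 0.28, 0],
    [0, 0, 0, 0.42, 0],
    [0, 0, 0, 0.56, 0],
    [0, 0, 0, 0.7, 0],
    [0, 0, 0, 0.84, 0],
    [0, 0, 0, 0.98, 0],
    [0, 0, 0, 1.1, 0]
  ]
}}

```text
clock: 7.75
tcp_pos: [0.5172, -0.2189, 0.2931]
orientation: [2.618, -1.736, 0.002]
contact_force: [-5.2, -0.1, 6.0]
grip_width: 0.0135
gripper_force: 60.1
```

Run:
```python
from bench import r
import numpy as np
o=r.get_obs();v=o["orientation"];print(o["tcp_pos"],"yaw",2*np.arctan2(v[1],v[0]),o["moment"],o["contact_force"],o["joints"][6],o["grip_width"])
```

```text
[ 0.51717324 -0.21892038  0.29307935] yaw -1.17110551512194 [-0.11200339  1.44995377  0.05430215] [-5.15987894 -0.12141959  6.01874573] -2.2598132500628147 0.013506702036253143
```

Call:
{"method": "carry_out", "body": {
  "moves": [
    [0, 0, 0, 0.1, 0],
    [0, 0, 0, 0.17, 0],
    [0, 0, 0, 0.17, 0],
    [0, 0, 0, 0.17, 0],
    [0, 0, 0, 0.17, 0],
    [0, 0, 0, 0.17, 0],
    [0, 0, 0, 0.17, 0],
    [0, 0, 0, 0.17, 0]
  ]
}}

```text
clock: 8.55
tcp_pos: [0.5169, -0.2191, 0.2931]
orientation: [2.466, -1.946, 0.001]
contact_force: [-5.9, 0.2, 7.9]
grip_width: 0.0138
gripper_force: 60.4
```

Run:
```python
from bench import r
from h import *
o=r.get_obs();v=o["orientation"];print(o["tcp_pos"],"yaw",2*np.arctan2(v[1],v[0]),o["moment"],o["contact_force"],o["joints"][6],o["grip_width"])
a=r.grab_frame("wrist")[:,:,::-1];b=r.grab_frame("top")[140:260,200:360,::-1]
cv2.imwrite("pics/c3.png",np.hstack([cv2.resize(a,(400,300)),cv2.resize(b,(400,300),interpolation=cv2.INTER_CUBIC)]))
```

```text
[ 0.51685504 -0.21909365  0.29308948] yaw -1.3358886468604634 [-0.12043686  1.54335518  0.15705976] [-5.94481451  0.23127315  7.8773824 ] -2.399434358754438 0.013794494917830817
```

View pics/c3.png

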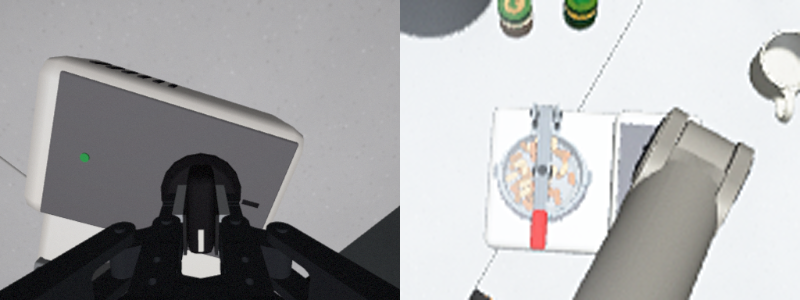

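Call:
{"method": "carry_out", "body": {
  "moves": [
    [0, 0, 0, 0.01, 0],
    [0, 0, 0, 0.02, 0],
    [0, 0, 0, 0.025, 0],
    [0, 0, 0, 0.025, 0],
    [0, 0, 0, 0.025, 0],
    [0, 0, 0, 0.025, 0],
    [0, 0, 0, 0.025, 0],
    [0, 0, 0, 0.025, 0]
  ]
}}

```text
clock: 9.45
tcp_pos: [0.5168, -0.2191, 0.2931]
orientation: [2.442, -1.976, 0.001]
contact_force: [-6.5, -0.3, 7.8]
grip_width: 0.0132
gripper_force: 60.4
```

Run:
```python
from bench import r
from h import *
o=r.get_obs();v=o["orientation"];print(o["tcp_pos"],"yaw",2*np.arctan2(v[1],v[0]),o["moment"],o["contact_force"],o["grip_width"])
c=r.calibration("wrist");a=r.grab_frame("wrist");cv2.imwrite("pics/w5.png",a[:,:,::-1])
m=np.zeros(a.shape[:2],bool);m[285:325,245:268]=True
m&=a.min(2)>140
p,s=cen(m);print(p,s)
l=onz(c,*p,.138);print("line",l)
D=np.array([.518,-.2163]);d=l[:2]-D;print(np.linalg.norm(d),"turn", (np.arctan2(-.0156*0+(-.2156+.2163),.5035-.518)-np.arctan2(d[1],d[0]))%(2*np.pi))
ys=range(s[1]+2,s[1]+s[3]-2);P=np.array([onz(c,np.nonzero(m[y])[0].mean(),y,.138)[:2] for y in ys if m[y].any()])
e=np.polyfit(P[:,1],P[:,0],1);print("dir",np.arctan2(P[0,1]-P[-1,1],P[0,0]-P[-1,0]))
```

```text
[ 0.51681636 -0.21910835  0.29309097] yaw -1.360859505473661 [-0.0776843   1.56401813  0.13797185] [-6.46591555 -0.32143988  7.75223811] 0.0131569925467044
[256.96907216 307.5       ] [254 294   7  28 194]
line [ 0.51343752 -0.2031021   0.138     ]
0.01396426924303156 turn 1.1897215515016442
dir -1.3611367436176307
```

```bash
python3 -c "
from bench import r
print(r.hand_in())"
```

```text
the job is handed in; nothing more can be done
None
```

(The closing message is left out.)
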